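Roll a gas sample tube port-up and strap it into its sampling stand

TASK

The gas sample tube must be set up for drawing a sample with a syringe. Roll the tube along the bench until its septum port points straight up, then lay it port-up in the two vee saddles of the stand, with the port midway between the saddles, and swing the hold-down strap fully shut so that the port comes up through the strap's window. Leave everything else on the bench where it is.

Things in the scene. Friction and masses are not known exactly. Their poses are not given: they have to be found in the camera images.
- tube: Gas sample tube lying on the bench: steel barrel, diameter 32 mm, 130 mm long, a round valve knob on each end, 176 mm over all, 0.3 kg; both ends alike. Origin on its axis at mid-length (16 mm above the bench as it lies). Own y: along the axis. Own z: out through the septum port (vertical when the port is up). It lies at any heading and rolls 16 mm per rad, staying where it is left.
- port_top (a point): Septum at the tip of the tube's port: a hexagonal brass nut 14 mm across at mid-length of the barrel, its tip 29 mm from the tube's axis (13 mm beyond the barrel). At the start it points sideways and a little down, 1.75 rad from straight up.
- stand: Stand fixed to the bench, base plate 120 x 136 mm, its top 11 mm up. Origin on the bench, midway between two 90-degree vee saddles (14 mm thick, at y = -46 and +46 mm, 43 mm high, vees 43 mm wide at the top); bare between them. Own y: along the seated tube; own x: from the hinge to the tube, away from the robot. Hinge lugs at x = -68 to -56 mm, 70 mm high; nothing stands behind the saddles.
- seat (a point): Where the tube's origin lies when it is seated: 44 mm above the bench, above the stand's origin. Axes as the stand's.
- strap (a joint): Angle of the hold-down strap, rad: 0 shut (level, 2 mm above the seated barrel, lined with rubber), growing as it opens up and over towards the stand's -x, to 2.05; starts at 1.85 to 2.0. Stiff hinge, 0.06 N m: it stays where it is left. Steel plate 44 wide, 4 thick, 94 mm from hinge to end, with a 14 mm upturned lip; window centred 62 mm from the hinge, 22 mm across the tube by 24 along it.
- strap_hinge (a point): On the hinge axis of the strap, mid-width: 62 mm on the -x side of the stand's origin, 64 mm above the bench. The hinge axis is parallel to the stand's y.
- strap_push (a point): A place to push: on the strap's outer face (the upper one when shut), mid-width, 84 mm from the hinge, beyond the window. Own x: from the hinge to the free end; own z: out of the outer face.
- vial_rack: Vial rack 52x124x37 mm, beside the instrument; not part of the job, leave it. Origin at the centre of its underside.
- septa_tin: Round grey tin, diameter 56, 22 mm high; not part of the job, leave it. Origin at the centre of its underside.
- valve_cap: White plastic cap, diameter 28, 19 mm high; not part of the job, leave it. Origin at the centre of its underside.
- union: Brass union fitting, 17x36x15 mm; not part of the job, leave it. Origin at the centre of its underside.
- ferrule_jar: Small jar, diameter 37, 48 mm high; not part of the job, leave it. Origin at the centre of its underside.
- amber_bottle: Amber bottle, diameter 56, 107 mm high; not part of the job, leave it. Origin at the centre of its underside.
- wash_bottle: Clear bottle, diameter 58, 112 mm high; not part of the job, leave it. Origin at the centre of its underside.
- mouse: Black computer mouse, 108x60x34 mm; not part of the job, leave it. Origin at the centre of its underside.
- wrench: Small open-end wrench lying flat, 23x133x5 mm; not part of the job, leave it. Origin at the centre of its underside.
- tweezers: Tweezers lying flat, 18x122x9 mm; not part of the job, leave it. Origin at the centre of its underside.
- fittings_case: Clear compartment case, 109x150x33 mm, shut; not part of the job, leave it. Origin at the centre of its underside.

How it is judged (in metres and radians):
On the way, in this order (a step that is already met when the one before it is completed fails the run):
1. the tube lies on the bench with its port up (within about 13 degrees) (height (world z) of tube below 0.0195 m and angle between tube's own z axis and vertical below 0.22 rad), for 0.2 s.
2. the tube lies in both saddles, port up (x of tube in the frame of seat between -0.004 and 0.004 m and y of tube in the frame of seat between -0.006 and 0.006 m and z of tube in the frame of seat between -0.003 and 0.003 m and angle between the y axis of tube and the y axis of stand, either way round below 0.06 rad and angle between tube's own z axis and vertical below 0.2 rad), for 0.2 s.
3. the strap is shut over it (all of step 2 and value of joint strap below 0.05 rad), for 0.2 s.
At the end, for the whole second after the job is handed in: The tube rests in both saddles (origin within 4 mm across, 3 mm in height and 6 mm along of the seat, axis within 3.4 degrees of the stand's), its port within 11 degrees of straight up, and the strap is shut to within 0.05 rad with the port in its window; all at rest and released (all of step 3 and linear speed of tube below 0.01 m/s); the robot touches nothing.
It fails at once if another thing on the bench is moved by more than 25 mm (distance of any of vial_rack, septa_tin, valve_cap, union, ferrule_jar, amber_bottle, wash_bottle, mouse, wrench, tweezers, fittings_case from where it was at the start of the episode above 0.025 m).
It also fails if it takes over 67 s, if anything falls off the work surface, if the arm or the gripper's body presses on something with over 40 N, if the wrist force passes 120 N, or if a joint passes its speed limit or range.

ROBOT

A 6-joint arm with a two-finger parallel gripper is mounted at the origin on a cart in front of the work surface, level with it; the furniture and walls round the work are solid. World frame = base frame: x ahead of the robot, y to its left, z up, the work surface at z = 0. Lengths are in mm, angles in rad, forces in N, time in s.
With the tool pointing down it reaches from about 400 to 925 mm from the base axis. Payload 12.5 kg.
Tool frame: the origin (TCP) lies on the mounting face of the last link; the fingertips stand 190 mm ahead of it and the grasp point (between the pads) lies 171 mm ahead of it; z points along the fingers, y is the line along which they close (so a half turn about z gives the same grasp; the last joint's range is limited). The gripper opens to 95 mm and grips with 3 to 60 N. Pads are 20 mm wide; open, the fingers measure 119 mm over their backs; the gripper's body (75 mm by 180 mm) begins 59 mm behind the grasp point.
Start: joints at [1.196, 0.491, 1.559, -0, 1.092, -0.106], TCP at [165.96, 602.563, 404.761] pointing down, gripper open.
Joint ranges: [-3.1, 3.1], [-0.84, 2.19], [0.05, 2.79], [-1.13, 4.28], [0.06, 2.93], [-2.69, 2.69]. Speed limits (rad/s): [2.22, 2.22, 2.79, 3.14, 3.14, 3.14].

INTERFACE

Orientations are given as [roll, pitch, yaw] about the fixed x, y, z axes, in that order (R = Rz(yaw) Ry(pitch) Rx(roll)).
In Python, from cell import env gives the robot as it stands.
- The arm moves only by the tool carry_out, never from a script. Its argument "series" is a list of rows, each a list of 5 numbers: the shift along the tool's x, y, z in m, then the turn about the tool's z in degrees, then the opening, from 0 (shut) to 1 (fully open). A call has 1 to 20 rows; each row is the pose to reach, as a shift and turn from the pose commanded when the call began, along the tool's axes at that moment; what a row does not reach only later rows make up. A row lasts 1/8 s, in which the tool goes at most 62.5 mm and 10.7 degrees, less where a joint would pass 70% of its speed; a pose out of reach is approached as far as the arm can. A call with a gripper value outside its range is refused whole. The fingers move at their own pace and stop on an object; the grip force is fixed at half the most. Time passes only in rows, so rows that repeat a pose let the fingers close. It gives the time, the measured TCP pose, the force, the opening and the grip force at its end, in the units of the state.
- env.state(): the state, without advancing time (a new reading comes with each control period).
- env.read_camera(name): name is "side" or "top"; returns (picture, depth): 480x640x3 uint8, red, green, blue; 480x640 float32, mm along the optical axis (not along the pixel's ray), 0 where there is no reading.
- env.get_calibration(name): a dict with "intrinsics" (3x3 intrinsics, pixels), "cam_to_world" (4x4, takes a point from camera to world coordinates). Camera axes: x right, y up, looking along -z (the intrinsics and any distortion apply to the point x, -y, -z); pixel columns grow to the right and rows downward; lengths in mm; the calibration is good to about 2 mm. A picture is of the moment at which its call begins. get_calibration takes no time and is no camera call.
- env.job_done(): hands the job in; it is judged then, once.
The state is a dict: "t": time; "joints": joint angles; "qvel": joint speeds; "tau": joint torques, N m; "eef_pos": TCP position; "tcp_rot": TCP orientation; "ft_force": force on the tool from outside, world axes, zero at the start; "moment": the same for the moment, N m; "opening": opening from 0.0 (shut) to 1.0 (fully open); "grip_force": force on a finger pad.
Only numpy, scipy, OpenCV 4.12 (cv2) and the standard library are available. Lean on these libraries where they do the work, as an engineer would, in place of code of your own. Each camera call takes 0.05 s, during which the arm holds its last target. There are 200 camera calls.

## Working session

There is one attempt and no reset: what is moved stays moved. The work goes in short steps, Python scripts to look and compute and a tool call to move; the robot and the scene stay as the last step left them, time stands still between calls to the robot, and variables do not carry over. Pictures are saved under pics/ and viewed, at most 10 in all, crops included, and the job is handed in when it is done.

Besides the shell and the picture viewer there is one more tool, called after "Request:" as name(argument=value, ...) on one line, values as JSON. carry_out: Moves the arm, as the interface text tells. Its arguments: {"type":"object","properties":{"series":{"type":"array","items":{"type":"array","items":{"type":"number"}}}},"required":["series"]}

```bash
ls; mkdir -p pics
cat > h.py <<'E'
import numpy as np, cv2
from cell import env
def px(name,pts,depth):
    c=env.get_calibration(name);K=np.array(c["intrinsics"]);T=np.array(c["cam_to_world"]);o=[]
    for u,v in pts:
        d=depth[int(v),int(u)]
        x=(u-K[0,2])/K[0,0]*d;y=(v-K[1,2])/K[1,1]*d
        o.append((T@[x,-y,-d,1])[:3])
    return np.array(o)
def cloud(name,depth):
    c=env.get_calibration(name);K=np.array(c["intrinsics"]);T=np.array(c["cam_to_world"])
    v,u=np.mgrid[:480,:640]
    P=np.stack([(u-K[0,2])/K[0,0]*depth,-(v-K[1,2])/K[1,1]*depth,-depth,np.ones_like(depth)],-1)@T.T
    return P[...,:3]
def shot(name,f):
    p,d=env.read_camera(name);cv2.imwrite(f"pics/{f}.png",p[...,::-1]);np.save(f"{f}.npy",d);return p,d
E
python3 - <<'E'
from h import *
for n in("top","side"):
    shot(n,n+"0");c=env.get_calibration(n);print(np.round(c["intrinsics"],1).tolist(),np.round(c["cam_to_world"],3).tolist(),c.keys())
print(env.state())
E
```

```text
pics
[[459.0, 0.0, 320.5], [0.0, 459.0, 245.5], [0.0, 0.0, 1.0]] [[0.007, 0.987, -0.161, 409.473], [-1.0, 0.009, 0.011, 14.905], [0.012, 0.16, 0.987, 1141.234], [0.0, 0.0, 0.0, 1.0]] dict_keys(['intrinsics', 'cam_to_world'])
[[553.3, 0.0, 322.0], [0.0, 553.3, 232.6], [0.0, 0.0, 1.0]] [[-0.999, -0.026, 0.02, 583.479], [0.032, -0.646, 0.763, 949.91], [-0.007, 0.763, 0.646, 876.031], [0.0, 0.0, 0.0, 1.0]] dict_keys(['intrinsics', 'cam_to_world'])
{'t': 0.1, 'joints': array([ 1.19639241e+00,  4.91482045e-01,  1.55939258e+00, -4.96703395e-06,
        1.09170333e+00, -1.05590376e-01]), 'qvel': array([-0.00039958, -0.00091391, -0.00081395, -0.00143678, -0.00014974,
        0.00089756]), 'tau': array([ 2.75722770e-03, -6.13621616e+01, -2.58606809e+01,  6.93868403e-02,
        4.70121636e-02, -3.75844968e-05]), 'eef_pos': array([165.95331004, 602.53196196, 404.22939975]), 'tcp_rot': array([-3.14061238e+00, -9.94635759e-05,  2.87278136e+00]), 'ft_force': array([-0.70595682,  0.19984656, -0.17188068]), 'moment': array([-0.03628265,  0.00367489, -0.02857539]), 'grip_force': 0.0, 'opening': 1.0006380858654542}
```

View pics/top0.png

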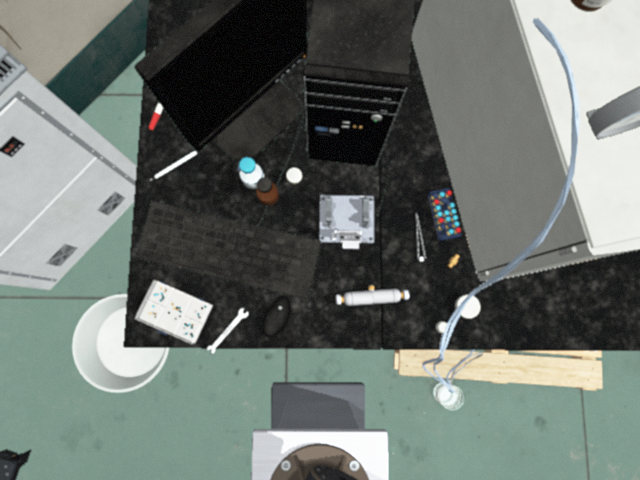

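View pics/side0.png

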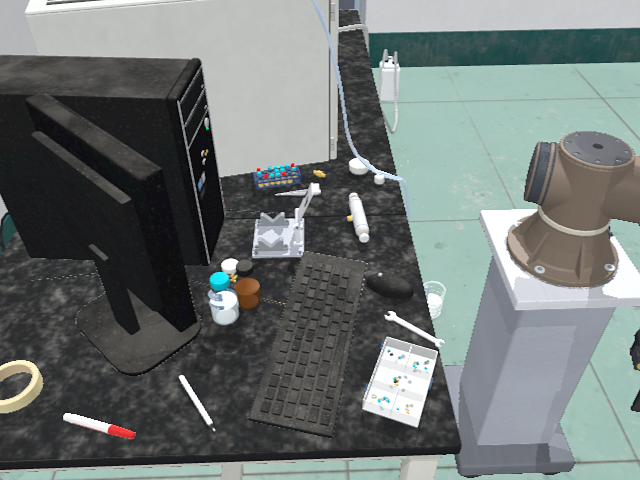

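The top view shows the tube from about (338,299) to (408,294), with the port at (372,288) facing the stand at (347,218). The strap is open towards the robot, at (350,243). Next I measure the tube and the stand.

Run:
```python
from h import *
for n in("top","side"):
    im=cv2.imread(f"pics/{n}0.png");P=cloud(n,np.load(n+"0.npy"))
    (r0,r1,c0,c1)=(270,320,320,425) if n=="top" else (185,255,335,380)
    Q=P[r0:r1,c0:c1].reshape(-1,3);Q=Q[(Q[:,2]>12)&(Q[:,2]<45)]
    m=Q[Q[:,2]>26]; c=m[:,:2].mean(0);w,v=np.linalg.eigh(np.cov((m[:,:2]-c).T));a=v[:,1]*np.sign(v[1,1]);s=(m[:,:2]-c)@a
    print(n,"tube",len(m),c,"mid",c+a*(s.min()+s.max())/2,"ext",np.ptp(s),"head deg",np.degrees(np.arctan2(a[1],a[0])),"zmax",np.percentile(Q[:,2],[50,98]))
    # bench level & stand plates
    (r0,r1,c0,c1)=(185,250,310,385) if n=="top" else (185,262,245,325)
    Q=P[r0:r1,c0:c1].reshape(-1,3)
    for lo,hi in((-8,6),(7,16),(35,48),(60,200)):
        m=Q[(Q[:,2]>lo)&(Q[:,2]<hi)]
        if len(m)>8:
            r=cv2.minAreaRect(m[:,:2].astype(np.float32));print(lo,hi,len(m),"mean",m.mean(0).round(1),"rect",np.round(r[0],1),np.round(r[1],1),round(r[2],1))
t=cv2.resize(cv2.imread("pics/top0.png")[175:315,310:430],None,fx=5,fy=5,interpolation=cv2.INTER_CUBIC)[:, :]
s=cv2.imread("pics/side0.png")[170:270,240:390]
cv2.imwrite("pics/t1.png",cv2.resize(t,(514,600)));
cv2.imwrite("pics/s1.png",cv2.resize(s,None,fx=5,fy=5,interpolation=cv2.INTER_CUBIC))
```

```text
top tube 552 [ 466.83835461 -123.83121193] mid [ 466.87585238 -124.29778097] ext 172.73660921613254 head deg 94.59493781691718 zmax [27.66050825 34.28327106]
-8 6 2081 mean [ 6.821e+02 -6.770e+01 -1.000e-01] rect [670.7 -66. ] [169.2 191.3] 0.6
7 16 1772 mean [666.4 -62.3  11.1] rect [662.3 -72.7] [138.8 188.3] 6.2
35 48 146 mean [678.4 -62.   40.7] rect [659.5 -61.6] [104.3  96.3] 89.4
60 200 367 mean [594.2 -61.5 116.7] rect [594.1 -62.5] [58.  66.9] 0.7
side tube 313 [ 463.54689729 -118.58730882] mid [ 463.80842504 -121.94729868] ext 171.73362628438434 head deg 94.45069357772307 zmax [26.83347487 33.45014306]
-8 6 3543 mean [ 6.495e+02 -1.578e+02 -4.000e-01] rect [ 657.4 -139.7] [315.7 215.9] 88.0
7 16 1321 mean [658.8 -61.3  10.9] rect [ 652.5 -123.6] [193.8 314. ] 0.3
35 48 173 mean [668.  -54.2  39.8] rect [656.9 -61.9] [109.9  96.9] 89.2
60 200 353 mean [598.4 -51.9 110.3] rect [635.5  26.2] [249.   71.8] 65.1
```

View pics/t1.png

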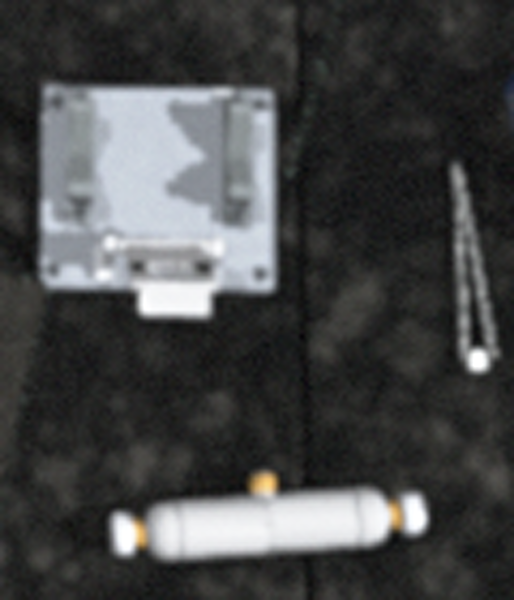

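View pics/s1.png

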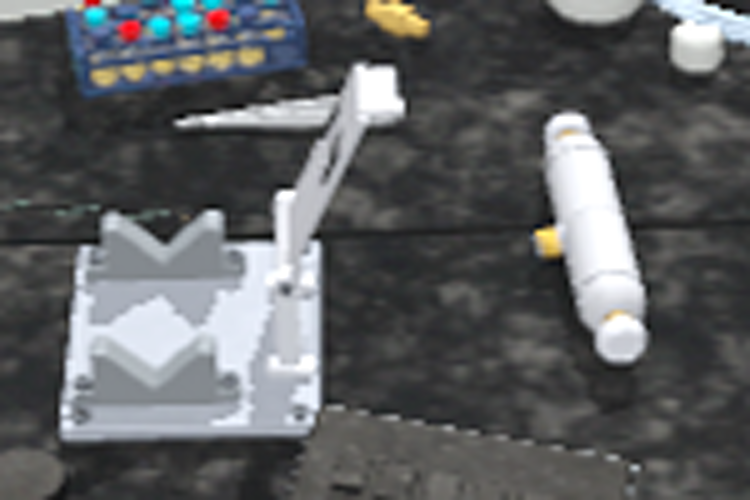

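The crops show the plate, with corners at about (320,195), (374,195), (375,243) and (320,243) in the full frame. They also show the saddles and vees, the strap leaning back, and the port pointing at the stand and level. Next I locate the vees.

Run:
```python
from h import *
P=cloud("top",np.load("top0.npy"))
c=env.get_calibration("top");K=np.array(c["intrinsics"]);T=np.array(c["cam_to_world"])
def ray(u,v,z):
    d=T[:3,:3]@[(u-K[0,2])/K[0,0],-(v-K[1,2])/K[1,1],-1];return (T[:3,3]+d*(z-T[2,3])/d[2])[:2].round(1)
for p in((319.8,195.3),(374.2,195.3),(374.7,242.7),(319.8,242.7)):print(p,ray(*p,11))
print("port",ray(371.5,288.3,13),"knobs z16",ray(336.5,299.5,16),ray(408.5,294.8,16))
for n in("top","side"):
    Q=cloud(n,np.load(n+"0.npy")).reshape(-1,3)
    for y0 in(-108,-16):
        m=Q[(abs(Q[:,1]-y0)<14)&(Q[:,2]>16)&(Q[:,2]<50)&(Q[:,0]>600)&(Q[:,0]<740)]
        print(n,y0,"y",np.percentile(m[:,1],[3,50,97]).round(1),"x",np.percentile(m[:,0],[1,99]).round(1))
        h=[(x,round(float(np.percentile(m[abs(m[:,0]-x)<2.5][:,2],80)),0)) for x in range(615,715,5) if (abs(m[:,0]-x)<2.5).sum()>1];print(h)
    m=Q[(abs(Q[:,1]+62)<25)&(Q[:,2]>75)&(Q[:,2]<190)&(Q[:,0]>500)&(Q[:,0]<660)]
    print("strap y",np.percentile(m[:,1],[2,50,98]).round(0),[(z,m[abs(m[:,2]-z)<6][:,0].mean().round(0)) for z in range(80,165,10) if (abs(m[:,2]-z)<6).any()])
```

```text
(319.8, 195.3) [722.6   5.2]
(374.2, 195.3) [ 724.  -133.2]
(374.7, 242.7) [ 601.7 -133. ]
(319.8, 242.7) [600.5   4.3]
port [ 487.7 -123.5] knobs z16 [459.6 -37.4] [ 472.3 -213.6]
top -108 y [-114.9 -107.6 -100.9] x [612.4 716.4]
[(640, 22.0), (645, 23.0), (650, 43.0), (655, 45.0), (660, 41.0), (665, 38.0), (670, 33.0), (675, 29.0), (680, 23.0), (685, 29.0), (690, 32.0), (695, 40.0), (700, 43.0), (705, 44.0)]
top -16 y [-28.3 -17.3 -10. ] x [609.3 718.5]
[(615, 19.0), (620, 20.0), (625, 19.0), (640, 21.0), (645, 23.0), (650, 39.0), (655, 44.0), (660, 43.0), (665, 38.0), (670, 32.0), (675, 28.0), (680, 24.0), (685, 31.0), (690, 34.0), (695, 38.0), (700, 43.0), (705, 43.0), (710, 41.0)]
strap y [-82. -61. -40.] [(80, np.float64(613.0)), (90, np.float64(608.0)), (100, np.float64(604.0)), (110, np.float64(599.0)), (120, np.float64(597.0)), (130, np.float64(592.0)), (140, np.float64(586.0)), (150, np.float64(575.0)), (160, np.float64(574.0))]
side -108 y [-115.6 -104.2  -99. ] x [632.  712.6]
[(635, 18.0), (640, 21.0), (645, 21.0), (650, 42.0), (655, 40.0), (660, 37.0), (665, 34.0), (670, 29.0), (675, 23.0), (680, 27.0), (685, 30.0), (690, 35.0), (695, 40.0), (700, 43.0), (705, 39.0), (710, 21.0)]
side -16 y [-29.  -13.1  -7.8] x [609.2 713.4]
[(615, 41.0), (620, 47.0), (640, 23.0), (645, 21.0), (650, 41.0), (655, 42.0), (660, 37.0), (665, 33.0), (670, 27.0), (675, 23.0), (680, 25.0), (685, 30.0), (690, 34.0), (695, 38.0), (700, 42.0), (705, 40.0), (710, 22.0)]
strap y [-85. -58. -40.] [(80, np.float64(609.0)), (90, np.float64(605.0)), (100, np.float64(600.0)), (110, np.float64(596.0)), (120, np.float64(592.0)), (130, np.float64(588.0)), (140, np.float64(584.0)), (150, np.float64(573.0)), (160, np.float64(572.0))]
```

Request:
carry_out(series=[[-0.375,-0.366,0,-20,0.8],[-0.375,-0.366,0,-20,0.8],[-0.375,-0.366,0,-20,0.8],[-0.375,-0.366,0,-20,0.8],[-0.375,-0.366,0,-20,0.8],[-0.375,-0.366,0,-20,0.8],[-0.375,-0.366,0,-20,0.8],[-0.375,-0.366,0,-20,0.8],[-0.375,-0.366,0,-20,0.8],[-0.488,-0.619,0.06,-20,0.8],[-0.488,-0.619,0.06,-20,0.8],[-0.488,-0.619,0.06,-20,0.8],[-0.488,-0.619,0.06,-20,0.8],[-0.488,-0.619,0.06,-20,0.8],[-0.488,-0.619,0.144,-20,0.8],[-0.488,-0.619,0.144,-20,0.8],[-0.488,-0.619,0.144,-20,0.8]])

```text
t: 2.22
eef_pos: [471.9, -123.9, 259.4]
tcp_rot: [3.14, -0.003, -3.062]
ft_force: [0.0, -0.2, -0.2]
opening: 0.799
grip_force: 0.0
```

Request:
carry_out(series=[[0,0,0.03,0,0.8],[0,0,0.034,0,0.8],[0,0,0.036,0,0.8],[0,0,0.037,0,0.8],[0,0,0.037,0,0.8]])

```text
t: 2.85
eef_pos: [472.1, -123.8, 224.4]
tcp_rot: [-3.141, 0.001, -3.061]
ft_force: [-0.0, -0.2, -0.6]
opening: 0.799
grip_force: 0.0
```

Request:
carry_out(series=[[0,0,0.001,0,0.8],[0,0,0.002,0,0.8],[0,0,0.002,0,0.8],[0,0,0.002,0,0.8]])

```text
t: 3.35
eef_pos: [472.2, -123.8, 222.2]
tcp_rot: [-3.141, 0.001, -3.061]
ft_force: [0.1, 1.1, 8.8]
opening: 0.803
grip_force: 3.9
```

Request:
carry_out(series=[[0.001,0,0.0005,0,0.8],[0.004,0,0.0005,0,0.8],[0.008,0,0.0005,0,0.8],[0.012,0,0.0005,0,0.8],[0.016,0,0.0005,0,0.8],[0.02,0,0.0005,0,0.8],[0.024,0,0.0005,0,0.8],[0.027,0,0.0005,0,0.8],[0.028,0,0.0005,0,0.8],[0.028,0,0.0005,0,0.8]])

```text
t: 4.6
eef_pos: [444.3, -126.0, 222.0]
tcp_rot: [-3.141, 0.002, -3.061]
ft_force: [-0.7, 2.3, 15.3]
opening: 0.799
grip_force: 7.3
```

Lift, move back 14 mm over the tube, and press again for a second stroke. A look comes in between.

Request:
carry_out(series=[[0,0,-0.01,0,0.8],[0,0,-0.02,0,0.8],[-0.014,0,-0.02,0,0.8],[-0.014,0,-0.02,0,0.8]])

```text
t: 5.1
eef_pos: [459.1, -124.9, 241.2]
tcp_rot: [-3.141, 0.001, -3.061]
ft_force: [0.0, -0.1, -1.0]
opening: 0.806
grip_force: 0.0
```

Run:
```python
from h import *
p,d=shot("side","side1")
cv2.imwrite("pics/s2.png",cv2.resize(cv2.imread("pics/side1.png")[150:270,310:430],None,fx=5,fy=5,interpolation=cv2.INTER_CUBIC))
```

```text
(no output)
```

View pics/s2.png

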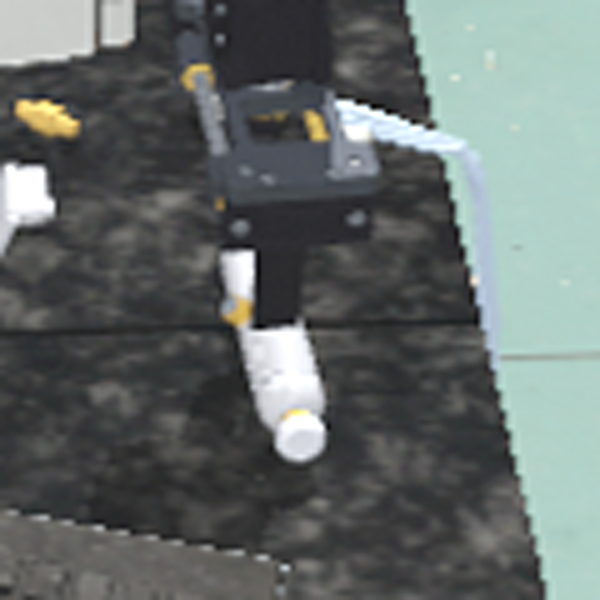

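The tube rolled without slipping: the port at crop (235,310) is now about 45° up and the tips are just above the barrel. Second stroke now.

Request:
carry_out(series=[[0,0,0.016,0,0.8],[0,0,0.019,0,0.8],[0,0,0.02,0,0.8],[0,0,0.0205,0,0.8],[0,0,0.0205,0,0.8],[0.004,0,0.0205,0,0.8],[0.008,0,0.0205,0,0.8],[0.012,0,0.0205,0,0.8],[0.016,0,0.0205,0,0.8],[0.02,0,0.0205,0,0.8],[0.024,0,0.0205,0,0.8],[0.027,0,0.0205,0,0.8],[0.028,0,0.0205,0,0.8],[0.028,0,0.0205,0,0.8],[0.028,0,0.0205,0,0.8],[0.028,0,0.005,0,0.8],[-0.03,0,-0.05,0,0.8],[-0.1,0,-0.1,0,0.8],[-0.1,0,-0.1,0,0.8]])

```text
t: 7.52
eef_pos: [559.3, -116.5, 343.3]
tcp_rot: [-3.141, 0.002, -3.061]
ft_force: [-1.6, -0.2, -0.8]
opening: 0.801
grip_force: 0.4
```

Run:
```python
from h import *
for n in("top","side"):
    p,d=shot(n,n+"2")
    P=cloud(n,d)
    Q=P.reshape(-1,3);Q=Q[(abs(Q[:,0]-440)<60)&(abs(Q[:,1]+125)<100)]
    m=Q[(Q[:,2]>24)&(Q[:,2]<36)]; print(n,len(m),"xy",m[:,:2].mean(0).round(1))
    a=np.polyfit(m[:,1],m[:,0],1);print("x=",a, "y ext",np.percentile(m[:,1],[0,100]))
    h=Q[(Q[:,2]>38)&(Q[:,2]<50)&(abs(Q[:,1]+125)<12)];print("port",len(h),h.mean(0).round(1),h[:,2].max(), "x-axisline",(h[:,0].mean()-np.polyval(a,h[:,1].mean())).round(1))
print(env.state()['eef_pos'],env.state()['ft_force'])
a=cv2.resize(cv2.imread("pics/side2.png")[160:260,330:430],None,fx=4,fy=4,interpolation=cv2.INTER_CUBIC)
b=cv2.resize(cv2.imread("pics/top2.png")[250:350,320:420],None,fx=4,fy=4,interpolation=cv2.INTER_CUBIC)
cv2.imwrite("pics/b2.png",np.hstack([a,b]))
```

```text
top 0 xy [nan nan]<stdin>:6: RuntimeWarning: Mean of empty slice.
  ret = um.true_divide(
Traceback (most recent call last):
TypeError: expected non-empty vector for x
```

Run:
```python
from h import *
n="side"
p,d=shot(n,n+"2")
Q=cloud(n,d).reshape(-1,3);Q=Q[(abs(Q[:,0]-440)<60)&(abs(Q[:,1]+125)<100)]
m=Q[(Q[:,2]>24)&(Q[:,2]<36)]
if len(m)>5:
    a=np.polyfit(m[:,1],m[:,0],1);print(len(m),"x=",a,"at -125:",np.polyval(a,-125),"y ext",m[:,1].min(),m[:,1].max())
    h=Q[(Q[:,2]>38)&(Q[:,2]<50)&(abs(Q[:,1]+125)<14)];print("port",len(h),h.mean(0).round(1),h.max(0),h.min(0))
a=cv2.resize(cv2.imread("pics/side2.png")[160:260,320:440],None,fx=6,fy=6,interpolation=cv2.INTER_CUBIC)
cv2.imwrite("pics/b2.png",a)
```

```text
359 x= [-8.24502414e-02  4.26911450e+02] at -125: 437.2177297903949 y ext -212.75955365344498 -37.028902923832106
port 21 [ 435.3 -125.1   42.6] [ 441.42701553 -117.9980399    46.73735817] [ 428.76078127 -134.48824648   38.80198595]
```

View pics/b2.png

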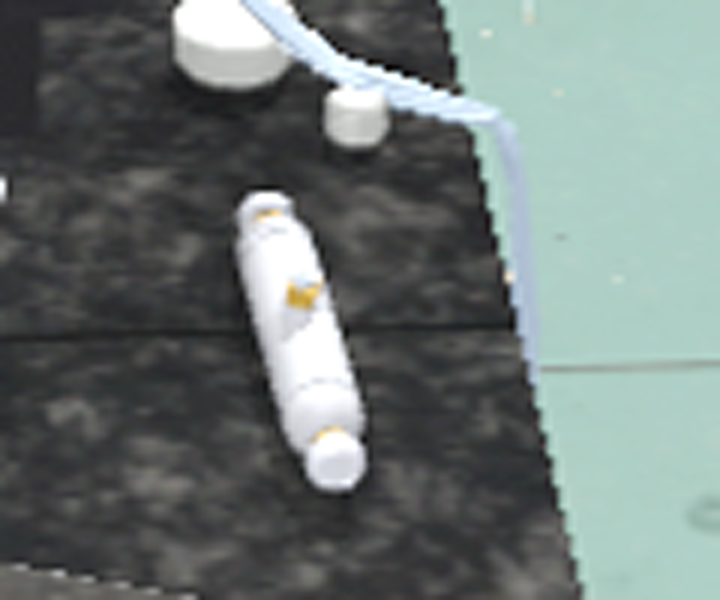

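The port is up, at crop (303,290), within about 0.07 rad, with its axis near x = 437 and y = -125. I grip the nut along the tube's axis.

Request:
carry_out(series=[[0.1226,0.001,0.02,0,0.5],[0.1226,0.001,0.05,0,0.5],[0.1226,0.001,0.08,0,0.5],[0.1226,0.001,0.1,0,0.5],[0.1226,0.001,0.112,0,0.5],[0.1226,0.001,0.117,0,0.5],[0.1226,0.001,0.117,0,0.5]])

```text
t: 8.5
eef_pos: [435.5, -125.7, 224.2]
tcp_rot: [3.141, -0.0, -3.061]
ft_force: [0.1, -0.6, 0.5]
opening: 0.5
grip_force: 0.0
```

Request:
carry_out(series=[[-0.001,0,0,0,0.3],[-0.001,0,0,0,0.0],[-0.001,0,0,0,0.0],[-0.001,0,0,0,0.0],[-0.001,0,0,0,0.0],[-0.001,0,0,0,0.0],[-0.001,0,0,0,0.0]])

```text
t: 9.38
eef_pos: [436.6, -125.7, 224.3]
tcp_rot: [-3.141, 0.0, -3.061]
ft_force: [0.1, -0.3, 4.5]
opening: 0.134
grip_force: 30.0
```

Request:
carry_out(series=[[0,0,-0.01,0,0],[0,0,-0.04,0,0],[0,0,-0.08,0,0],[0,0,-0.12,0,0],[0,0,-0.16,0,0],[0,0,-0.195,0,0],[0,0,-0.2,0,0],[-0.04,0.007,-0.2,1,0],[-0.08,0.014,-0.2,2,0],[-0.12,0.022,-0.2,3,0],[-0.16,0.029,-0.2,4,0],[-0.2,0.036,-0.2,4,0],[-0.23,0.042,-0.2,4,0],[-0.246,0.0443,-0.2,4,0],[-0.246,0.0443,-0.2,4,0],[-0.246,0.0443,-0.2,4,0]])

```text
t: 11.38
eef_pos: [677.6, -62.0, 423.1]
tcp_rot: [3.141, -0.002, -3.131]
ft_force: [0.5, 0.7, -3.4]
opening: 0.138
grip_force: 30.0
```

Run:
```python
from h import *
n="side"
p,d=shot(n,n+"3")
Q=cloud(n,d).reshape(-1,3);Q=Q[(abs(Q[:,0]-680)<40)&(abs(Q[:,1]+62)<100)&(Q[:,2]>185)&(Q[:,2]<262)]
m=Q[(Q[:,2]>190)&(Q[:,2]<234)&(abs(Q[:,1]+62)<62)]
from scipy.optimize import least_squares
def f(p):  # axis point (x0,z0), slopes
    b,c=p[2],p[3];t=np.array([b,1,c]);t/=np.linalg.norm(t)
    v=m-np.array([p[0],-62,p[1]]);return np.linalg.norm(v-np.outer(v@t,t),axis=1)-16
r=least_squares(f,[680,216,0,0],loss="soft_l1");print(len(m),r.x.round(4),"rms",np.sqrt((r.fun**2).mean()))
k=Q[Q[:,2]<234];print("y ext",k[:,1].min(),k[:,1].max());print(env.state()['eef_pos'],env.state()['tcp_rot'],env.state()['opening'])
cv2.imwrite("pics/b3.png",cv2.resize(cv2.imread("pics/side3.png")[60:260,190:380],None,fx=3,fy=3))
```

```text
308 [ 6.752415e+02  2.139731e+02 -1.220000e-02 -1.370000e-02] rms 1.3642166234321045
y ext -144.32765626107562 28.37933288704926
[677.53023606 -62.03823232 423.60049592] [ 3.14133758e+00 -1.30765644e-03 -3.13145671e+00] 0.1378974945041123
```

View pics/b3.png

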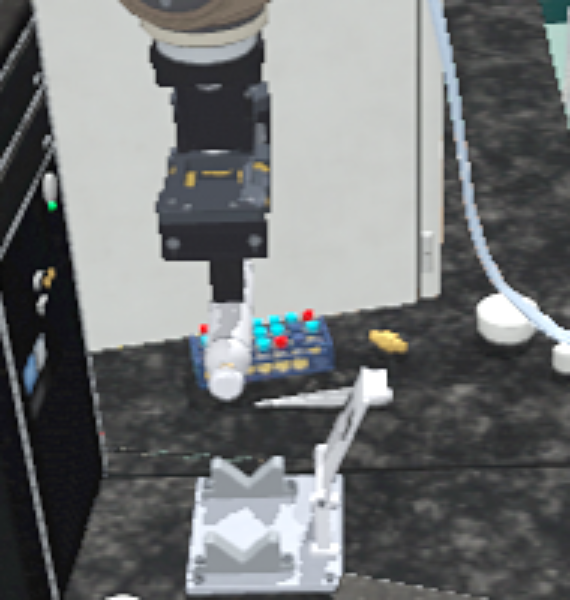

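The tube hangs level over the saddles (crop (230,350)), about 2 mm towards the hinge. I shift and lower it.

Request:
carry_out(series=[[-0.002,0,0.03,0,0],[-0.002,-0.0005,0.07,0,0],[-0.002,-0.0005,0.11,0,0],[-0.002,-0.0005,0.145,0,0],[-0.002,-0.0005,0.158,0,0],[-0.002,-0.0005,0.164,0,0],[-0.002,-0.0005,0.166,0,0],[-0.002,-0.0005,0.168,0,0],[-0.002,-0.0005,0.168,0,0]])

```text
t: 12.55
eef_pos: [680.2, -62.2, 256.8]
tcp_rot: [-3.142, 0.001, -3.131]
ft_force: [-0.2, 0.8, -3.3]
opening: 0.134
grip_force: 30.0
```

Request:
carry_out(series=[[0,0,0.001,0,0],[0,0,0.002,0,0],[0,0,0.003,0,0],[0,0,0.004,0,0],[0,0,0.0045,0,0],[0,0,0.0045,0,0]])

```text
t: 13.3
eef_pos: [680.1, -62.2, 253.5]
tcp_rot: [-3.141, 0.001, -3.131]
ft_force: [-4.9, 1.1, 12.3]
opening: 0.133
grip_force: 30.0
```

Request:
carry_out(series=[[0.0005,0,0,0,0],[0.001,0,0,0,0],[0.001,0,0,0,0],[0.001,0,0,0,0]])

```text
t: 13.8
eef_pos: [679.2, -62.2, 253.0]
tcp_rot: [-3.141, 0.001, -3.131]
ft_force: [-3.3, -0.3, 8.4]
opening: 0.137
grip_force: 30.0
```

Request:
carry_out(series=[[0.0005,0,0,0,0],[0.001,0,0,0,0],[0.001,0,0.0002,0,0],[0.001,0,0.0002,0,0]])

```text
t: 14.3
eef_pos: [678.4, -62.5, 252.4]
tcp_rot: [-3.141, 0.002, -3.131]
ft_force: [-1.3, -1.4, 8.5]
opening: 0.134
grip_force: 30.0
```

Request:
carry_out(series=[[0,0,0,0,0.15],[0,0,0,0,0.25],[0,0,0,0,0.4],[0,0,0,0,0.4],[0,0,-0.02,0,0.4],[0,0,-0.06,0,0.4],[0,0,-0.12,0,0.4],[0,0,-0.15,0,0.4],[0,0,-0.15,0,0.4]])

```text
t: 15.42
eef_pos: [677.9, -62.2, 405.7]
tcp_rot: [-3.141, 0.006, -3.131]
ft_force: [-1.0, 0.1, -0.2]
opening: 0.398
grip_force: 0.0
```

Run:
```python
from h import *
n="side"
p,d=shot(n,n+"4")
Q=cloud(n,d).reshape(-1,3);Q=Q[(abs(Q[:,0]-678)<35)&(abs(Q[:,1]+62)<100)]
m=Q[(Q[:,2]>45)&(Q[:,2]<61)]
a=np.polyfit(m[:,1],m[:,0],1);print(len(m),"x at -62",np.polyval(a,-62),a[0],"top",np.percentile(m[:,2],99))
for y in(-120,-95,-80,-45,-30,-5): 
    k=m[abs(m[:,1]-y)<10]; print(y,k[:,2].max().round(1),end=" ")
print("yext",m[:,1].min(),m[:,1].max())
h=Q[(Q[:,2]>66)&(Q[:,2]<80)&(abs(Q[:,1]+62)<12)];print("port",len(h),h.mean(0),h.min(0),h.max(0))
cv2.imwrite("pics/b4.png",cv2.resize(cv2.imread("pics/side4.png")[170:270,230:350],None,fx=5,fy=5,interpolation=cv2.INTER_CUBIC))
```

```text
535 x at -62 675.0565200506428 0.013925282294408627 top 60.56231557166336
-120 59.7 -95 60.6 -80 60.7 -45 60.8 -30 60.6 -5 60.5 yext -152.7424888492542 28.586785993907142
port 23 [676.1797362  -60.78993281  70.75735397] [670.72674327 -66.28627782  66.08830856] [682.63925177 -55.1116316   75.34117285]
```

View pics/b4.png

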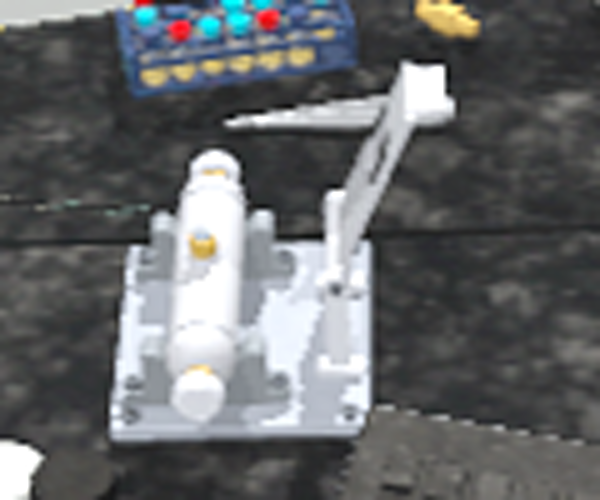

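The tube sits in both saddles with the port up at crop (203,243). Now I go behind the strap.

Request:
carry_out(series=[[0.05,0,0,0,0.22],[0.1,0,0,0,0.22],[0.156,0,0,0,0.22],[0.156,0,0,0,0.22],[0.156,0,0,0,0.22],[0.156,0,0.05,0,0.22],[0.156,0,0.09,0,0.22],[0.156,0,0.09,0,0.22],[0.156,0,0.09,0,0.22]])

```text
t: 16.6
eef_pos: [523.1, -64.0, 312.3]
tcp_rot: [-3.141, 0.001, -3.131]
ft_force: [0.1, 0.2, 0.2]
opening: 0.222
grip_force: 0.0
```

Request:
carry_out(series=[[-0.012,0,-0.002,0,0.22],[-0.024,0,-0.003,0,0.22],[-0.036,0,-0.003,0,0.22],[-0.048,0,-0.003,0,0.22],[-0.058,0,-0.003,0,0.22],[-0.068,0,-0.003,0,0.22],[-0.078,0,-0.003,0,0.22],[-0.087,0,-0.003,0,0.22],[-0.095,0,-0.003,0,0.22],[-0.103,0,-0.003,0,0.22],[-0.11,0,-0.003,0,0.22],[-0.1165,0,-0.003,0,0.22],[-0.1165,0,-0.003,0,0.22]])

```text
t: 18.23
eef_pos: [639.0, -62.7, 314.5]
tcp_rot: [3.142, 0.001, -3.131]
ft_force: [0.7, 0.2, 0.4]
opening: 0.216
grip_force: 0.0
```

Request:
carry_out(series=[[-0.009,0,0.004,0,0.22],[-0.0165,0,0.009,0,0.22],[-0.023,0,0.016,0,0.22],[-0.0285,0,0.0235,0,0.22],[-0.0325,0,0.032,0,0.22],[-0.036,0,0.04,0,0.22],[-0.0375,0,0.047,0,0.22],[-0.0385,0,0.053,0,0.22],[-0.0395,0,0.056,0,0.22],[-0.0395,0,0.058,0,0.22],[-0.0395,0,0.058,0,0.22]])

```text
t: 19.6
eef_pos: [678.1, -62.3, 256.6]
tcp_rot: [3.142, 0.0, -3.131]
ft_force: [-0.1, 0.2, -0.8]
opening: 0.22
grip_force: 0.0
```

Request:
carry_out(series=[[0,0,0.001,0,0.22],[0,0,0.002,0,0.22],[0,0,0.0025,0,0.22],[0,0,0.0025,0,0.22]])

```text
t: 20.1
eef_pos: [678.1, -62.3, 256.1]
tcp_rot: [-3.141, 0.001, -3.131]
ft_force: [-5.5, 0.9, 15.7]
opening: 0.22
grip_force: 8.1
```

The push met a firm stop at the shut height (tip 66 mm). I retract and check.

Request:
carry_out(series=[[0,0,-0.01,0,0.22],[0,0,-0.05,0,0.22],[0,0,-0.11,0,0.22],[0,0,-0.15,0,0.22],[0,0,-0.15,0,0.22]])

```text
t: 20.72
eef_pos: [678.1, -62.2, 407.9]
tcp_rot: [-3.14, 0.006, -3.131]
ft_force: [0.3, -0.0, -1.2]
opening: 0.217
grip_force: 0.0
```

Run:
```python
from h import *
n="side"
p,d=shot(n,n+"5")
Q=cloud(n,d).reshape(-1,3);Q=Q[(abs(Q[:,1]+62)<22)&(Q[:,0]>610)&(Q[:,0]<720)&(Q[:,2]>50)]
for x in range(615,720,8):
    k=Q[abs(Q[:,0]-x)<4]; print(x,len(k),np.percentile(k[:,2],[20,50,95]).round(1) if len(k) else '')
print(env.state()['ft_force'],env.state()['t'])
cv2.imwrite("pics/b5.png",cv2.resize(cv2.imread("pics/side5.png")[170:270,230:350],None,fx=5,fy=5,interpolation=cv2.INTER_CUBIC))
```

```text
615 35 [66.8 67.6 70.3]
623 48 [63.9 65.4 67.8]
631 37 [63.7 65.1 67.8]
639 107 [ 66.2 388.5 433.2]
647 179 [ 67.3 320.  412.8]
655 171 [ 66.9 354.6 412.8]
663 205 [ 66.8 338.2 531.1]
671 251 [217.8 332.8 532.5]
679 254 [159.6 330.8 532.5]
687 230 [ 67.9 339.2 531.2]
695 172 [ 66.5 355.2 528.9]
703 106 [ 65.  366.1 524.4]
711 99 [ 70.8 312.7 426.6]
719 2 [75.1 75.1 75.2]
[-0.43508496  0.07648114  0.47387952] 20.775
```

View pics/b5.png

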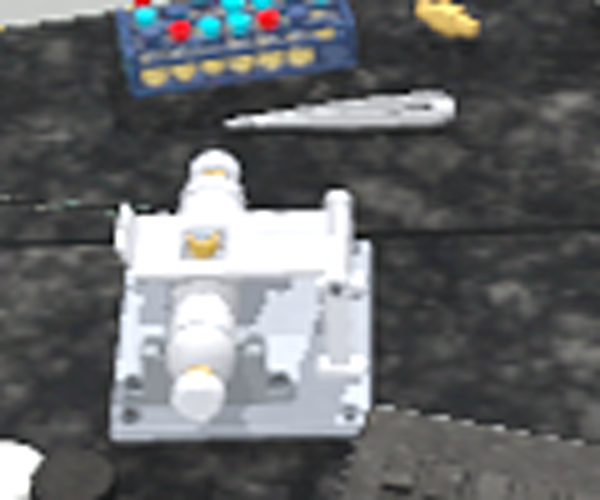

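The strap is level, about 65–66 mm at both ends, and the port comes through its window at crop (203,243). The arm is clear.

```bash
python3 -c "
from cell import env
print(env.job_done())"
```

```text
the job is handed in; nothing more can be done
None
```

The tube is in both saddles with its port up through the window of the shut strap, the gripper is clear, and the job is handed in; the judge returned no verdict.

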